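Knock the dice case free and hold it upright

TASK

Pick up the small mallet and use its head (never the fingers) to knock the red-capped peg all the way down, which draws the brass lock bar off the dice case, then set the mallet back down on the shelf. Draw the gunmetal dice case out of its leaning socket, turn it upright with its foot down, and finish while still holding it like that, still, in the gripper with its foot higher than the top of the stand. Do not let the case drop or rest on the shelf, and leave the die, ring, glass stopper and meeple where they are.

Things in the scene. Friction and masses are not known exactly. Their poses are not given: they have to be found in the camera images.
- mallet: small maple mallet, 0.28 kg, standing on a face of its cylindrical head (diameter 44 mm, 52 mm tall, axis = own z). Origin: centre of the head's lower face. Dark walnut handle sticks out level to own -x, from 22 to 136 mm from the head axis; flat-sided, 16 mm wide (own y), 20 mm tall, its middle 30 mm above the lower face. Either head face may strike.
- stand: fixed walnut stand; origin on the shelf surface, z up. Base plate 20 mm thick, own x -65 to 85 mm, own y -115 to 55 mm. Carries the leaning green socket and, on a 70 mm high block (60 x 55 mm) at own x 30, y -85 mm, the red-capped peg. Apart from the case nothing on it reaches higher than 120 mm above the shelf.
- socket: green socket fixed to the stand, leaning 0.60 rad (34 deg) to the stand's own -x. Origin: middle of its mouth, 90 mm above the shelf, at the stand's own x 0, y 0. Own z: out of the mouth along its axis (draw the case this way); own y: the stand's y, level; own x: across the mouth, away and up. Inside 33 mm (x) by 39 mm (y), 50 mm deep; walls 5 mm.
- case: gunmetal dice case, about 0.22 kg, 125 mm long (own z). Origin: centre of its foot. Lower 48 mm: 30 mm (own x) by 36 mm (own y); above that 22 mm (own x -15 to +7) by 36 mm, leaving an 8 mm ledge on the +x side. Starts with its foot on the socket floor, leaning 0.06 rad more than it by play, upper 75 mm out of the mouth. Grip it across own y (36 mm) on the upper part.
- peg (a joint): how far the red-capped release peg has been driven down: 0 fully up to 0.012 m fully down; starts between 0 and 0.003. Stiff: about 8 N of friction plus a weak spring (200 N/m); stays where it is driven.
- peg_top (a point): centre of the peg's flat red top (cap 20 mm diameter), facing straight up; 94 mm above the shelf when the peg is fully up.
- lockbar (a joint): how far the brass lock bar at the socket mouth (6 mm thick, over the case's ledge) has drawn back along the socket's +x: 0 locked, 0.0144 m when the peg is fully down (1.2 times the peg's travel); the case is free above 0.009.
- die: white bone-like resin die, 22 mm cube; origin at its underside. Leave alone.
- ring_token: tarnished silver ring, outer diameter 28 mm, 8 mm tall; origin at its underside. Leave alone.
- stopper: cobalt glass vial stopper, diameter 28 mm, 40 mm tall; origin at its underside. Leave alone.
- meeple: carved maple meeple, 36 mm wide (own y), 14 mm thick, 41 mm tall; origin at its underside. Leave alone.
- table: the teak shelf, the level work surface (z = 0); origin in the middle of its top.

How it is judged (in metres and radians):
On the way, in this order (a step that is already met when the one before it is completed fails the run):
1. the mallet has driven the peg down (10 mm or more, mallet touching it) (value of joint peg above 0.01 m and contact force between mallet and stand above 1 N).
2. the mallet is back down on the shelf, let go, the case still in its socket (contact force between mallet and table above 0.5 N and contact force between the fingers and mallet below 0.1 N and z of case in the frame of socket below -0.04 m), for 0.1 s.
3. the case is drawn clear out of the socket, held (z of case in the frame of socket above 0.005 m and contact force between the fingers and case above 1 N), for 0.1 s.
At the end, for the whole second after the job is handed in: The case is held still in the fingers, foot down, within 0.2 rad of upright, its foot more than 120 mm above the shelf, touching neither stand, shelf nor mallet; the peg is still 9 mm or more down; the mallet rests on the shelf (angle between case's own z axis and vertical below 0.2 rad and height (world z) of case above 0.12 m and contact force between the fingers and case above 1 N and contact force between case and stand below 0.3 N and contact force between case and table below 0.3 N and contact force between case and mallet below 0.3 N and linear speed of each of case, mallet below 0.03 m/s and angular speed of case below 0.2 rad/s and value of joint peg above 0.009 m and height (world z) of mallet between -0.01 and 0.06 m); the arm keeps its last pose, push and grip.
It fails at once if the fingers push the peg (contact force between the fingers and peg_c1 above 1 N).
It fails at once if the case falls or rests on the shelf (contact force between case and table above 0.5 N).
It fails at once if the die, ring, stopper or meeple is disturbed (moved over 20 mm) (distance of any of die, ring_token, stopper, meeple from where it was at the start of the episode above 0.02 m).
It also fails if it takes over 51 s, if anything falls off the work surface, if the arm or the gripper's body presses on something with over 40 N, if the wrist force passes 120 N, or if a joint passes its speed limit or range.

ROBOT

A 6-joint arm with a two-finger parallel gripper is mounted at the origin on the work surface. World frame = base frame: x ahead of the robot, y to its left, z up, the work surface at z = 0. Lengths are in mm, angles in rad, forces in N, time in s.
With the tool pointing down it reaches from about 275 to 850 mm from the base axis. Payload 19 kg.
Tool frame: the origin (TCP) lies midway between the tips of the shut fingers; the grasp point (between the pads) lies 19 mm behind it (grasp_offset is the distance from the TCP to the grasp point, in mm); z points along the fingers, y is the line along which they close (so a half turn about z gives the same grasp; the last joint's range is limited). The gripper opens to 85 mm and grips with 20 to 120 N. Pads are 22 mm wide; open, the fingers measure 114 mm over their backs; the gripper's body (76 mm by 85 mm) begins 54 mm behind the grasp point. The pads swing forward as they close: fully open they stand 13 mm farther back than shut.
Start: joints at [1.134, 0.15, 1.437, -0, 1.554, -0.134], TCP at [171.466, 548.808, 231.267] pointing down, gripper open.
Joint ranges: [-2.8, 2.8], [-0.68, 2.1], [0.12, 2.68], [-1.39, 4.53], [0.16, 2.79], [-2.81, 2.81]. Speed limits (rad/s): [1.89, 1.89, 2.22, 3.01, 3.01, 3.01].

INTERFACE

Orientations are given as a unit quaternion [w, x, y, z].
In Python, from plant import * gives the robot as it stands. Calls block until the motion is done:
- movep(position, orientation): joint-space move of the TCP to a pose.
- move_l(position, max_speed=150, rot=None): straight line of the TCP; rot=None keeps the orientation; max_speed is the mean speed in mm/s.
- move_joints(angles): joint-space move.
- grip(opening, force=None): finger opening in mm; force is the grip in N (None keeps the last); returns when the fingers have stopped.
- sleep(seconds).
- solve_ik(position, orientation): joint angles nearest the present ones, or None.
- state(): the state.
- get_image(name): name is "scene" or "top" or "wrist"; returns (picture, depth): 420x560x3 uint8, red, green, blue; 420x560 float32, mm along the optical axis (not along the pixel's ray), 0 where there is no reading.
- camera_info(name): a dict with "intrinsics" (3x3 intrinsics, pixels), "rvec" (rotation vector, rad) and "tvec" (3), from world to camera coordinates, as OpenCV has them. Camera axes: x right, y down, z forward; pixel columns grow to the right and rows downward; lengths in mm; the calibration is good to about 2 mm. A picture is of the moment at which its call begins: read the wrist's pose just before it. camera_info takes no time and is no camera call; for the wrist camera it gives the pose at the moment of the call.
A pose or a line that the arm cannot do raises PlanningError and nothing moves.
- finish_job(): hands the job in; it is judged then, once.
Trained networks look in the newest picture that a camera, given by its name, has taken for a name from the list of things; names that differ only in an ending like _2 or _b are one class to them, and where a whole thing is asked for, a point or a joint stands for the part that bears it (a point fixed in the world has none). Each returns a list of dicts, best first, with "p" (0 to 1); they miss things now and then, are a little off and sometimes report something else, mostly with a low value. They report only what shows in the picture. A call takes as long as a camera call.
- look_for(camera, name): "at" ([x, y, z] in mm, in world coordinates, good to about 4 mm: the middle of the surface that is visible of it).
- mark_of(camera, name): "at" ([x, y, z] in mm, in world coordinates, good to about 4 mm: a listed point, or the origin of a listed thing).
The state is a dict: "t": time; "joint_positions": joint angles; "joint_vel": joint speeds; "joint_efforts": joint torques, N m; "tool_pos": TCP position; "eef_rot": TCP orientation; "contact_force": force on the tool from outside, world axes, zero at the start; "ft_torque": the same for the moment, N m; "finger_gap": finger opening in mm; "gripper_force": force on a finger pad.
Only numpy, scipy, OpenCV 4.12 (cv2) and the standard library are available. Lean on these libraries where they do the work, as an engineer would, in place of code of your own. Each camera call takes 0.05 s, during which the arm holds its last target. There are 200 camera calls.

## Working session

There is one attempt and no reset: what is moved stays moved. The work goes in short steps, each a Python script; the robot and the scene stay as the last script left them, time stands still between calls to the robot, and variables do not carry over. Pictures are saved under pics/ and viewed, at most 10 in all, crops included, and the job is handed in when it is done.

```bash
ls; mkdir -p pics; python3 - <<'E'
from plant import *
import cv2
for c in ["scene","top"]:
    p,d=get_image(c); cv2.imwrite(f"pics/{c}0.png",p[:,:,::-1])
    for n in ["mallet","stand","socket","case","peg_top","die","ring_token","stopper","meeple"]:
        print(c,n,[([round(float(v)) for v in r["at"]],round(r["p"],2)) for r in mark_of(c,n)[:2]])
print(state())
E
```

```text
pics
scene mallet [([480, -262, 1], 0.81)]
scene stand [([641, 39, -3], 0.69)]
scene socket [([642, 46, 92], 0.59), ([702, 301, -1], 0.2)]
scene case [([480, -267, 2], 0.37)]
scene peg_top [([672, -42, 95], 0.56)]
scene die [([704, 301, -1], 0.75)]
scene ring_token [([748, -159, -1], 0.48)]
scene stopper [([428, 293, 0], 0.73), ([470, -1, 0], 0.49)]
scene meeple [([418, -86, -2], 0.58)]
top mallet [([478, -262, -3], 0.91)]
top stand [([640, 45, 1], 0.84), ([674, -39, 91], 0.22)]
top socket [([640, 45, 89], 0.94)]
top case [([638, 46, -3], 0.7), ([663, 45, 51], 0.61)]
top peg_top [([674, -39, 90], 0.47), ([422, 294, 6], 0.32)]
top die [([702, 300, -1], 0.45)]
top ring_token [([747, -157, 1], 0.41)]
top stopper [([424, 294, 4], 0.43)]
top meeple [([419, -84, 1], 0.52)]
{'t': 1.0, 'joint_positions': array([ 1.13399663e+00,  1.50478054e-01,  1.43741276e+00, -4.36890518e-07,
        1.55381872e+00, -1.33980363e-01]), 'joint_vel': array([-0.00110964,  0.0008511 ,  0.00057721, -0.00102794,  0.00011506,
       -0.00179909]), 'joint_efforts': array([ 6.10611736e-03, -7.12858343e+01, -5.71040332e+01,  3.53694213e-05,
        1.62840854e-03, -5.41832537e-05]), 'tool_pos': array([171.46210759, 548.79543907, 231.27271314]), 'eef_rot': array([-1.62437898e-05,  1.50831819e-01,  9.88559436e-01, -5.61399359e-05]), 'contact_force': array([-1.06551498, -0.11312907,  0.47382061]), 'ft_torque': array([ 0.02761849,  0.02006979, -0.01954268]), 'gripper_force': 0.0, 'finger_gap': 85.46827472905086}
```

View pics/top0.png

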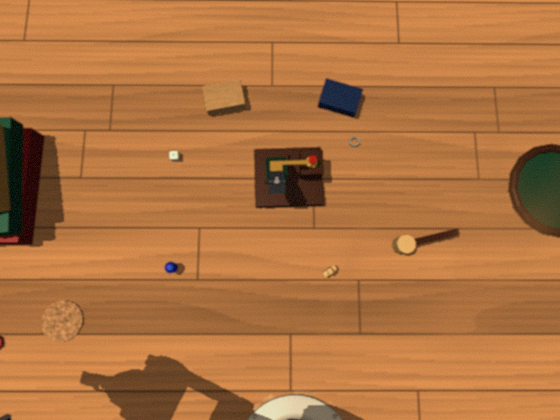

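View pics/scene0.png

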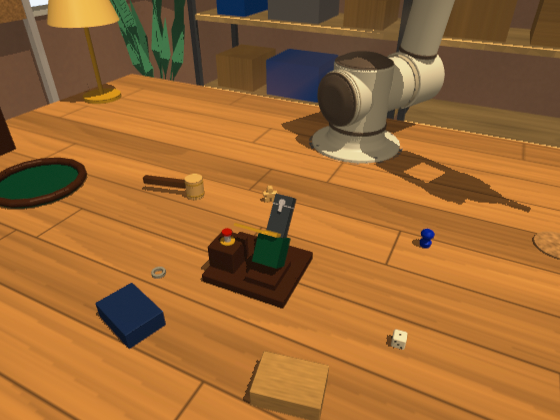

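The mallet lies at top px (406,244) with its handle pointing right. The stand is at (289,178), roughly axis-aligned, and the case leans toward the robot. The peg is at (312,161). Next I'll look from close by with the wrist camera.

```bash
cat > h.py <<'E'
from plant import *
import numpy as np, cv2
from scipy.spatial.transform import Rotation as R
def quat(z,y):
    z=np.array(z,float);z/=np.linalg.norm(z);y=np.array(y,float);y-=z*(y@z);y/=np.linalg.norm(y)
    q=R.from_matrix(np.c_[np.cross(y,z),y,z]).as_quat();return np.r_[q[3],q[:3]]
def best(p,z,y):
    "of the two half-turn poses the one nearest the present joints"
    j=np.array(state()["joint_positions"]);c=[]
    for s in(1,-1):
        q=quat(z,s*np.array(y,float));a=solve_ik(p,q)
        if a is not None:c.append((np.abs(np.array(a)-j).max(),q))
    return min(c,key=lambda t:t[0])[1]
def cam(n):
    i=camera_info(n);return np.array(i["intrinsics"],float),R.from_rotvec(np.ravel(i["rvec"])).as_matrix(),np.ravel(i["tvec"])
def shot(n,name):
    K,Rm,t=cam(n);p,d=get_image(n)
    v,u=np.mgrid[:d.shape[0],:d.shape[1]]
    P=np.stack([(u-K[0,2])/K[0,0]*d,(v-K[1,2])/K[1,1]*d,d],-1)
    W=(P-t)@Rm; W[d==0]=np.nan
    cv2.imwrite(f"pics/{name}.png",p[:,:,::-1]);np.savez(f"pics/{name}.npz",W=W,p=p,K=K,R=Rm,t=t)
    return p,W
E
python3 - <<'E'
from h import *
K,Rm,t=cam("wrist");s=state();c=-Rm.T@t
T=R.from_quat(np.roll(s["eef_rot"],-1))
print(K, "cam in tool",T.inv().apply(c-s["tool_pos"]),"axis",T.inv().apply(Rm[2]),"right",T.inv().apply(Rm[0]))
for p,z,y in [((560,45,330),(0,0,-1),(0,1,0)),((600,-10,330),(0,0,-1),(0,1,0)),((490,-305,300),(0,0,-1),(.98,.21,0))]:
    q=best(p,z,y);print(q,np.round(solve_ik(p,q),2))
E
```

```text
[[295.41941781   0.         278.33166207]
 [  0.         295.41941781 209.2424243 ]
 [  0.           0.           1.        ]] cam in tool [  73.17424003   -0.59066608 -142.6436682 ] axis [-2.94217646e-01  6.58376376e-05  9.55738444e-01] right [3.80755978e-04 9.99999926e-01 4.83265008e-05]
[0. 0. 1. 0.] [-0.06  0.11  1.29 -0.    1.75 -1.63]
[0. 1. 0. 0.] [-0.14  0.19  1.19 -0.    1.76  1.43]
[0.         0.62867755 0.77766609 0.        ] [-0.69  0.14  1.31 -0.    1.69 -0.9 ]
```

```bash
python3 - <<'E'
from h import *
movep([570,5,280],np.array([0,0,1.,0])); sleep(.3)
shot("wrist","w1")
for n in ["socket","stand","case","peg_top"]: print(n,[(np.round(r["at"],1),round(r["p"],2)) for r in mark_of("wrist",n)[:2]])
p=[490,-300,220];q=best(p,(0,0,-1),(.98,.21,0));movep(p,q);sleep(.3)
p_,W=shot("wrist","w2")
print([(np.round(r["at"],1),round(r["p"],2)) for r in mark_of("wrist","mallet")[:2]],q)
# mallet by height
m=(W[...,2]>26)&(W[...,2]<60)&(abs(W[...,0]-490)<120)&(abs(W[...,1]+320)<150)
P=W[m];hd=P[P[:,2]>46];print("head",hd[:,:2].min(0),hd[:,:2].max(0),np.median(hd,0),len(hd))
hl=P[(P[:,2]>34)&(P[:,2]<44)];print(len(hl),np.median(hl,0))
c=(hd[:,:2].min(0)+hd[:,:2].max(0))/2
hl=hl[np.linalg.norm(hl[:,:2]-c,axis=1)>30]
print(cv2.minAreaRect(hl[:,:2].astype(np.float32)),cv2.fitLine(hl[:,:2].astype(np.float32),cv2.DIST_HUBER,0,.01,.01).ravel(),np.median(hl[:,2]),state()["t"])
E
```

```text
socket [(array([638.2,  41.5,  89.3]), 0.78), (array([639.6,  44.7,  -1.7]), 0.62)]
stand [(array([ 6.372e+02,  4.160e+01, -4.000e-01]), 0.85)]
case [(array([417.9, -84.5,   3.8]), 0.68), (array([664.1,  48.5,  51.6]), 0.56)]
peg_top [(array([ 477.2, -259.9,    1.7]), 0.5), (array([675. , -38.7,  95.6]), 0.49)]
[] [0.         0.62867755 0.77766609 0.        ]
head [ 459.8896036  -286.28611606] [ 503.01152003 -242.67223997] [ 481.35764724 -263.83582764   52.08646922] 1362
1246 [ 498.97477232 -336.52191182   39.84293865]
((500.60418701171875, -344.537841796875), (15.959014892578125, 105.70773315429688), 13.47082805633545) [ 2.3002864e-01 -9.7318387e-01  5.0004639e+02 -3.4204242e+02] 39.8293974812991 5.5667
```

View pics/w1.png

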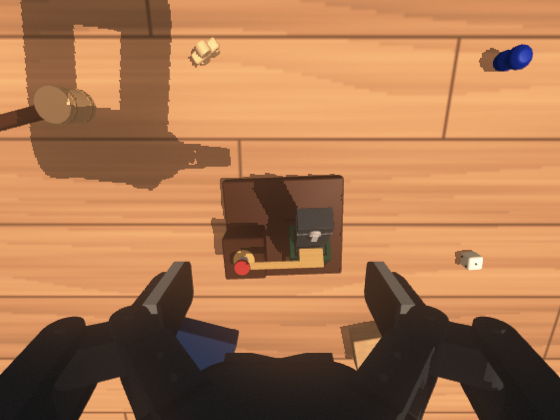

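View pics/w2.png

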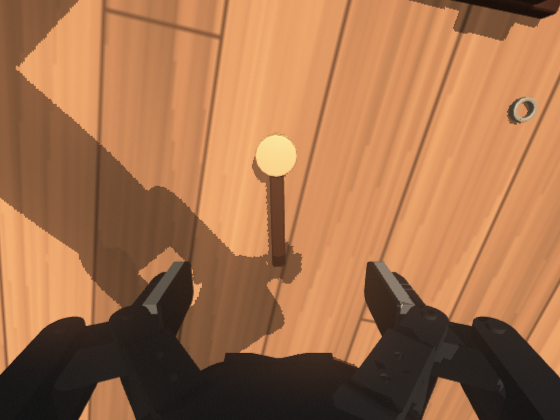

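w1 shows the case at (315,220), the red cap at (242,267) and a brass link from the cap to the socket mouth along row ~262. w2 shows the mallet head at (276,156) with its handle straight down the image to (279,262). Next come the stand, bar, peg and case from w1's depth.

```bash
python3 - <<'E'
from h import *
f=np.load("pics/w1.npz");W=f["W"];p=f["p"].astype(int)
hsv=cv2.cvtColor(f["p"],cv2.COLOR_RGB2HSV)
box=(abs(W[...,0]-650)<110)&(abs(W[...,1]-10)<110)
pl=box&(W[...,2]>16)&(W[...,2]<24)
P=W[pl][:,:2].astype(np.float32);print("plate",cv2.minAreaRect(P),np.median(W[pl][:,2]))
b=box&(W[...,2]>66)&(W[...,2]<74)&(W[...,1]<0);print("block",cv2.minAreaRect(W[b][:,:2].astype(np.float32)),np.median(W[b][:,2]))
h,s,v=hsv[...,0],hsv[...,1],hsv[...,2]
red=box&((h<5)|(h>174))&(s>190)&(v>110)&(W[...,2]>85);print("red",red.sum(),np.median(W[red],0),W[red].min(0),W[red].max(0))
br=box&(h>14)&(h<30)&(s>120)&(v>90)&(W[...,2]>60)
Q=W[br]
for y in range(-60,70,10):
    k=Q[abs(Q[:,1]-y)<5]
    if len(k):print(y,len(k),np.round(k.min(0)),np.round(np.median(k,0)),np.round(k.max(0)))
c=box&(W[...,2]>100)&(abs(W[...,1]-45)<30)&(W[...,0]<665)&(s<120)
Q=W[c]
for z in range(100,165,6):
    k=Q[abs(Q[:,2]-z)<3]
    if len(k):print("case z",z,len(k),np.round(k.min(0)),np.round(np.median(k,0)),np.round(k.max(0)))
im=cv2.resize(f["p"][160:295,205:365][:,:,::-1],None,fx=4.5,fy=4.4,interpolation=cv2.INTER_CUBIC);cv2.imwrite("pics/w1c.png",im)
E
```

```text
plate ((651.7958374023438, 12.876350402832031), (149.9404754638672, 170.20196533203125), 2.1335980892181396) 20.023972935277932
block ((673.5985107421875, -41.32052230834961), (59.88212966918945, 54.937583923339844), 2.0444376468658447) 70.01650812104252
  return _methods._mean(a, axis=axis, dtype=dtype,
  ret = um.true_divide(
Traceback (most recent call last):
ValueError: zero-size array to reduction operation minimum which has no identity
```

```bash
python3 - <<'E'
from h import *
f=np.load("pics/w1.npz");W=f["W"];o=np.array([640.7,42.5,0]);S=(W-o)@R.from_euler('z',2.1,degrees=True).as_matrix()
hsv=cv2.cvtColor(f["p"],cv2.COLOR_RGB2HSV);h,s,v=[hsv[...,i] for i in range(3)]
box=(abs(S[...,0])<90)&(abs(S[...,1]+30)<90)
print(hsv[267,242],W[267,242])
def rep(t,m):
    k=S[m]
    if len(k)>3:print(t,len(k),np.round(np.percentile(k,3,0)),np.round(np.median(k,0)),np.round(np.percentile(k,97,0)))
rep("cap",box&(np.hypot(S[...,0]-30,S[...,1]+85)<9)&(S[...,2]>80))
for y in range(-80,40,10): rep(f"bar {y}",box&(abs(S[...,1]-y)<5)&(h>12)&(h<32)&(s>110)&(S[...,2]>60))
for z in range(90,165,5): rep(f"case {z}",box&(abs(S[...,2]-z)<2.5)&(s<110)&(abs(S[...,1])<25)&(S[...,0]<20))
im=cv2.resize(f["p"][165:295,205:365][:,:,::-1],None,fx=4.5,fy=4.5,interpolation=cv2.INTER_CUBIC);cv2.imwrite("pics/w1c.png",im)
E
```

```text
[  2 185 215] [672.86068669 -40.81796246  93.5022262 ]
cap 148 [ 22. -93.  92.] [ 29. -85.  94.] [ 37. -77.  95.]
bar -80 92 [-77. -85.  70.] [ 21. -79.  72.] [ 33. -75. 329.]
bar -70 83 [ 17. -75.  70.] [ 22. -71. 108.] [ 35. -65. 112.]
bar -60 65 [ 16. -64.  70.] [ 20. -60. 109.] [ 34. -56. 112.]
bar -50 65 [ 16. -55. 107.] [ 20. -50. 109.] [ 25. -45. 111.]
bar -40 60 [-81. -44. 107.] [ 19. -39. 109.] [ 23. -36. 355.]
bar -30 73 [-81. -35. 107.] [ 19. -30. 110.] [ 23. -25. 357.]
bar -20 87 [-80. -24.  87.] [ 18. -20. 109.] [ 25. -16. 358.]
bar -10 181 [-49. -15.  93.] [ 13. -10. 106.] [ 21.  -5. 260.]
bar 0 168 [ 5. -5. 93.] [ 13.  -0. 106.] [ 22.   5. 112.]
bar 10 218 [-76.   5.  94.] [  9.   8. 108.] [ 23.  14. 340.]
bar 20 39 [-80.  17.  66.] [  4.  20. 102.] [ 43.  24. 346.]
bar 30 9 [-80.  25. 336.] [-57.  26. 344.] [-56.  30. 352.]
case 90 72 [ -4. -24.  88.] [  3. -18.  91.] [16. 24. 92.]
case 95 139 [ -5. -24.  93.] [ 7. -2. 95.] [12. 24. 97.]
case 100 119 [-20. -23.  98.] [ 13.  -1. 100.] [ 18.  23. 102.]
case 105 46 [-27. -18. 103.] [ -4.   2. 105.] [ 17.  20. 107.]
case 110 42 [-10. -17. 108.] [ -8.  -3. 110.] [ -6.  16. 112.]
case 115 35 [-14. -17. 113.] [-12.  -4. 115.] [-10.  15. 117.]
case 120 43 [-22. -18. 118.] [-16.  -6. 120.] [-14.  16. 122.]
case 125 47 [-32. -18. 123.] [-20.  -5. 125.] [-18.  16. 127.]
case 130 49 [-50. -18. 128.] [-24. -10. 130.] [-21.  15. 132.]
case 135 47 [-29. -17. 133.] [-27.  -2. 135.] [-20.  16. 137.]
case 140 162 [-58. -17. 138.] [-57.  -1. 141.] [-25.  16. 142.]
case 145 397 [-56. -18. 143.] [-51.  -0. 145.] [-30.  16. 147.]
case 150 376 [-50. -17. 148.] [-45.  -1. 150.] [-35.  16. 152.]
case 155 68 [-44. -17. 153.] [-42.   2. 153.] [-41.  15. 154.]
```

View pics/w1c.png

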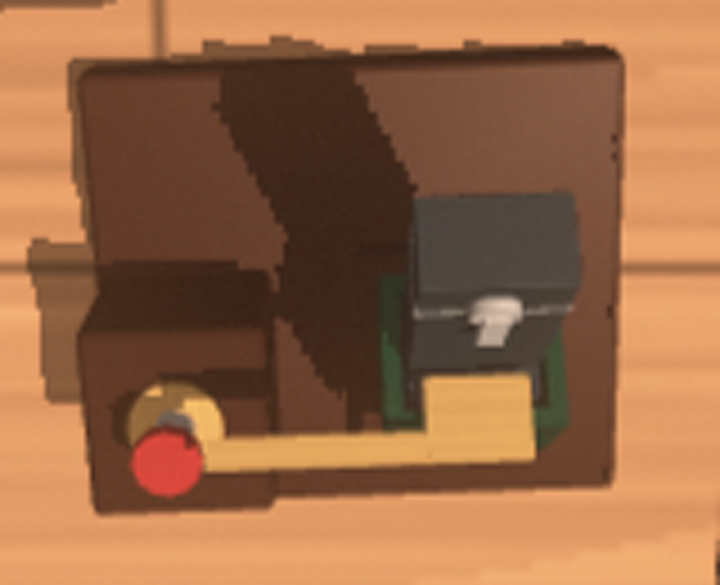

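The crop shows the brass link (px ~(205-425, 455)) running from beside the cap to the lock plate. It is at z≈107-112, above the cap top, so the mallet head must strike offset to −y to stay clear of it. Next I pick up the mallet.

```bash
python3 - <<'E'
from h import *
f=np.load("pics/w1.npz");W=f["W"];o=np.array([640.7,42.5,0]);S=(W-o)@R.from_euler('z',2.1,degrees=True).as_matrix()
m=(S[...,2]>103)&(S[...,2]<116)&(S[...,0]>5)&(S[...,0]<40)&(S[...,1]>-100)&(S[...,1]<-30)
print("rod end y",np.sort(S[m][:,1])[:12])
d=np.array([.232,-.973]);g=np.array([481.4,-264.3])+50*d
q=best([*g,80],(0,0,-1),(-d[1],d[0],0))
movep([*g,80],q); move_l([*g,11],120); grip(0,120); s=state();print(s["finger_gap"],s["gripper_force"])
move_l([*g,150],200); print(state()["contact_force"])
t=np.array([674.4,-57.3])+50*d
print(solve_ik([*t,150],q))
move_l([*t,150],250); sleep(.2)
p,W=shot("wrist","w3")
print(state()["t"],state()["contact_force"],state()["tool_pos"])
m=(abs(W[...,0]-674)<40)&(abs(W[...,1]+57)<40)&(W[...,2]>170)&(W[...,2]<205)
print("head top",W[m].min(0),W[m].max(0),np.median(W[m],0)); 
A=np.c_[W[m][:,:2],np.ones(m.sum())];print("plane",np.linalg.lstsq(A,W[m][:,2],rcond=None)[0])
E
```

```text
rod end y [-72.5423697  -72.50692129 -72.46434931 -72.42410701 -72.41825259
 -72.41501695 -72.35271162 -71.39271369 -71.34574354 -71.2832679
 -71.27164316 -71.22523358]
14.191780176731449 116.76812052726746
[-0.64819834 -0.38994679 -3.46269126]
[-2.64103836e-01  4.32703391e-01  1.24146464e+00 -4.44089210e-16
  1.46742462e+00 -4.98171196e-01]
9.9333 [-0.52699914 -0.14052481 -2.49087668] [ 685.69769489 -106.62647164  150.26734977]
head top [653.41161795 -96.99507531 170.0171158 ] [713.95640322 -35.75100054 204.99511342] [678.18929655 -60.41617563 190.62621968]
plane [1.05476003e-01 7.40782384e-02 1.23157678e+02]
```

View pics/w3.png

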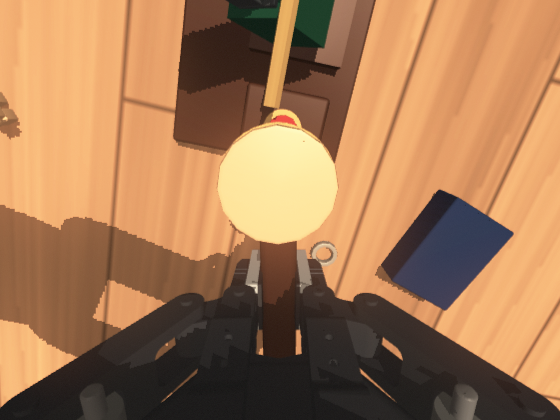

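w3 shows the mallet held level with its head at (278,183). The red cap is just visible beyond its edge at (284,121), and the rod end is clear of it at (272,105). Now I press the peg.

```bash
python3 - <<'E'
from h import *
d=np.array([.232,-.973]);t=np.array([674.4,-57.3])+50*d
move_l([*t,109],120);f0=state()["contact_force"]
for z in np.arange(106,86,-1.):
    move_l([*t,z],60);s=state();f=s["contact_force"]-f0
    print(z,np.round(s["tool_pos"][2],1),np.round(f,1))
    if f[2]>55:break
print(state()["t"])
E
```

```text
106.0 106.4 [ 0.4  0.  -0.8]
105.0 105.4 [ 0.3 -1.3  1.3]
104.0 104.5 [ 0.2 -2.8  7.6]
103.0 103.4 [ 0.1 -3.   6.6]
102.0 102.4 [ 0.9 -1.8  7.9]
101.0 101.4 [ 1.  -2.7  6.1]
100.0 100.4 [ 0.9 -3.5  6.9]
99.0 99.4 [ 0.4 -3.5  7.9]
98.0 98.4 [ 1.2 -2.9  6.8]
97.0 97.4 [ 2.3 -3.5  7.7]
96.0 96.5 [ 1.1 -3.4  7. ]
95.0 95.5 [ 1.8 -2.9  8.8]
94.0 94.5 [ 1.  -2.3  9. ]
93.0 93.5 [ 1.5 -2.8  8.9]
92.0 92.8 [ 0.8 -3.2 10.5]
91.0 92.4 [-0.9 -3.7 15.4]
90.0 91.9 [-2.5 -5.3 20. ]
89.0 90.7 [ 0.6 -6.9 17.3]
88.0 90.2 [ 0.9 -6.6 21.9]
87.0 89.1 [ 2.6 -9.9 18.3]
15.425
```

```bash
python3 - <<'E'
from h import *
d=np.array([.232,-.973]);t=np.array([674.4,-57.3])+50*d
move_l([*t,150],150)
p,W=shot("wrist","w4");S=(W-[640.7,42.5,0])@R.from_euler('z',2.1,degrees=True).as_matrix()
m=(S[...,2]>103)&(S[...,2]<125)&(S[...,0]>5)&(S[...,0]<50)&(abs(S[...,1]+45)<15)
print("rod",np.percentile(S[m],[3,50,97],axis=0).round(1))
g=np.array([481.4,-264.3])+50*d
move_l([*g,150],250);move_l([*g,30],150);f0=state()["contact_force"]
for z in np.arange(20,8,-1.5):
    move_l([*g,z],80);f=state()["contact_force"]-f0
    if f[2]>4:break
print(z,f,state()["t"])
grip(50);sleep(.1);move_l([*g,120],200)
p,W=shot("wrist","w5")
m=(W[...,2]>46)&(W[...,2]<60)&(abs(W[...,0]-481)<60)&(abs(W[...,1]+264)<60);print("head",W[m].min(0),W[m].max(0))
print(state()["t"])
E
```

```text
rod [[ 28.2 -59.1 114.8]
 [ 32.5 -44.4 117.4]
 [ 37.  -30.9 119.9]]
9.5 [ 0.41947888 -0.63857557  1.67643071] 20.3
head [ 460.83037676 -284.12768906   48.70015603] [ 504.10811887 -241.17777075   54.0642404 ]
21.5833
```

View pics/w4.png

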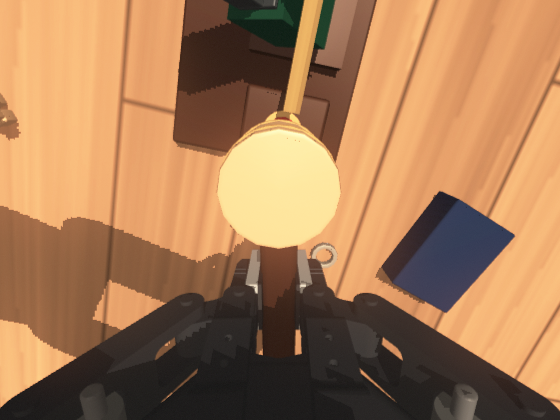

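View pics/w5.png

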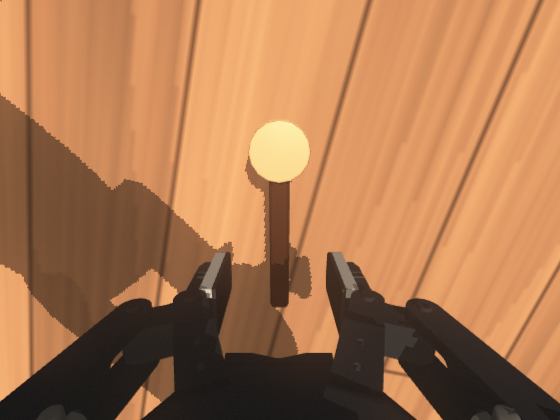

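w4 and the depth show the link shifted by the full 12 mm in x, so the peg is fully down. w5 shows the mallet standing on the shelf with its head at (279,152), released. Now the case.

```bash
python3 - <<'E'
from h import *
Rs=R.from_euler('z',2.1,degrees=True);w=lambda p:Rs.apply(p)+[640.7,42.5,0]
u=np.array([-np.sin(.66),0,np.cos(.66)]);a=np.array([-np.sin(.6),0,np.cos(.6)])
T=np.array([-22.5,-1,112.2])
s=state();move_l(s["tool_pos"]+[0,0,90],250)
P=w(T+80*u);z=-Rs.apply(u);y=Rs.apply([0,1,0]);q=best(P,z,y)
movep(P,q);grip(75)
move_l(w(T),120);f0=state()["contact_force"]
grip(0,90);s=state();print(s["finger_gap"],s["gripper_force"],s["contact_force"]-f0,s["t"])
for k in (8,30,80):
    move_l(w(T+k*a),60);s=state();print(k,s["finger_gap"],np.round(s["contact_force"]-f0,1),s["t"])
shot("wrist","w6")
E
```

```text
35.19570310184393 88.10309886932373 [-6.02616223 -0.6748961   7.85925084] 25.05
8 35.10004693833069 [-0.2 -0.9 -1.1] 25.3333
30 35.02681893617363 [-0.4 -0.4 -1.3] 25.85
80 34.8884506942401 [ 0.5 -0.5 -0.9] 26.8333
```

View pics/w6.png

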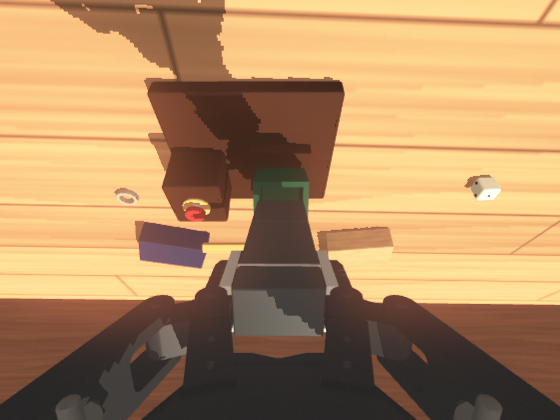

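w6 shows the case clear of the socket (mouth at (280,180)), held squarely between the pads at (280,280). Next I lift it and turn it upright.

```bash
python3 - <<'E'
from h import *
s=state();p=s["tool_pos"];move_l(p+[-20,0,110],120)
Rs=R.from_euler('z',2.1,degrees=True)
T=state()["tool_pos"]*[1,1,0]+[0,0,310];q=best(T,(0,0,-1),Rs.apply([0,1,0]))
move_l(T,60,rot=q);sleep(.8)
s=state();print(T,s["tool_pos"],s["eef_rot"],s["finger_gap"],s["gripper_force"],np.abs(s["joint_vel"]).max(),s["t"])
shot("scene","s2")
E
```

```text
[552.89182648  39.04874095 310.        ] [552.90480969  39.06131841 309.95577138] [-3.47599076e-05 -1.83375954e-02  9.99831852e-01 -1.67320571e-06] 35.061578991337676 90.3688108921051 0.0019031990769700076 29.6
```

View pics/s2.png

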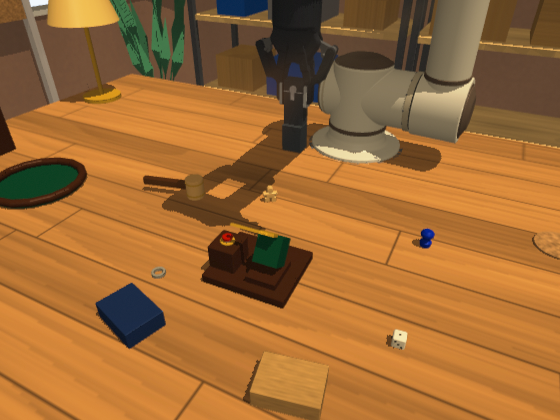

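The picture shows the case upright at (294,135) with its foot down, the mallet on the shelf and the small things unmoved. I check the tilt from depth and hand in.

```bash
python3 - <<'E'
from h import *
W=np.load("pics/s2.npz")["W"]
m=(abs(W[...,0]-553)<35)&(abs(W[...,1]-39)<16)&(W[...,2]>215)&(W[...,2]<285)
k=W[m];z0=k[:,2].min();lo=W[(abs(W[...,0]-553)<35)&(abs(W[...,1]-39)<25)&(W[...,2]>150)][:,2].min()
fr=k[(k[:,2]>lo+3)&(k[:,2]<lo+40)];fr=fr[fr[:,0]>np.median(fr[:,0])-3]
c=np.linalg.lstsq(np.c_[fr[:,1:],np.ones(len(fr))],fr[:,0],rcond=None)[0]
print("foot z",lo,"tilt dx/dz",c[1],len(fr))
if abs(c[1])<.13 and lo>150: print(finish_job())
E
```

```text
foot z 228.39168957247134 tilt dx/dz 0.0035406548120429093 310
the job is handed in; nothing more can be done
None
```

The job is handed in: the mallet drove the peg fully down and is back on the shelf, and the case is held still and upright with its foot about 228 mm above the shelf (tilt 0.004 rad); the die, ring, stopper and meeple look unmoved in the last picture.

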